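# Hang the nut tote back on the crowded bin rail

### The job

Hang the blue tote that stands on the counter back on the rail of the bench rack, in the gap between the two totes hanging there, with its hook lip fully home over the rail before you let go of it. The gap is too tight, so ease the tote down between its neighbours by feel, gently shouldering aside the one that gives and never forcing one that is up against its stop or ramming the rail; both neighbours must stay hooked on, and nothing else on the counter may be disturbed.

Things in the scene. Friction and masses are not known exactly. Their poses are not given: they have to be found in the camera images.
- tote_grip (a point): Centre of the carry bow of the tote to hang, a blue bin of brass nuts (0.3 to 0.65 kg), the only tote standing on the counter. The bow is a straight bar 12 mm wide (y), 14 mm tall, 110 mm long (x, front to back), 110 mm above the tote's underside, over its middle, with a post at each end. Axes as the tote's: x to its back, z up.
- tote_rim (a point): Middle of that tote's mouth, level with its rim, 70 mm above its underside and 40 mm below the centre of the bow. The tote is 110 mm long (x) and 104 mm wide (y) at the rim; its straight sides taper to 78 mm at the underside. The foot of the rear wall is drawn in by 4 mm.
- tote_hook (a point): Roof of the slot in that tote's hook lip, 58 mm behind the tote's middle (+x) and 50 mm below the centre of the bow, mid-width. The lip is 94 mm wide; its leg hangs 24 mm down behind the slot. The slot is 6 mm wide (x), flaring to about 10 mm at the foot of the leg. Axes as the tote's.
- tote_left_hook (a point): The same point of the left neighbour (rail's +y side), a tote of the same shape and size, 0.3 to 0.65 kg, hanging on the rail (top of its bow 182 mm above the counter) and leaning up to 4 degrees. It is loose and slides along the rail under a push of 2 to 6 N until it meets its end stop. Never press it harder than 12 N.
- tote_right_hook (a point): The same point of the right neighbour (rail's -y side), in all else as the left one. The free gap between the two neighbours' rims is 14 to 18 mm narrower than the tote's 104 mm.
- rail_mid (a point): Middle of the top edge of the rack's upper rail, 125 mm above the counter: a steel strip 4 mm thick (x), 26 mm tall, 410 mm long (y). x points across it to the rear; totes hang on its -x side, the leg of the lip behind it. A tote is home when its slot roof rests on the top edge, hook point level with this one. Never press the held tote on the rack harder than 40 N.
- rack: Bench rack of dark steel, origin on the counter below the rail, x to its rear. A lower strip 69 to 91 mm up, in the rail's plane, backs the totes. Steel end stops are clamped on the rail beyond the neighbours: one neighbour, left or right, can give only 0 to 2 mm before its stop, the other 18 to 20 mm. Which is not measured. With all three home about 4 mm of play is left.
- hub: loose brass hub with a bolted flange, 80 mm wide, 60 mm tall; origin at the centre of its underside. Leave alone.
- coupling: loose green cast coupling half, 72 mm wide, 46 mm tall; origin at the centre of its underside. Leave alone.
- spanner: loose open-ended spanner, 170 mm long, lying flat; origin at the centre of its underside. Leave alone.
- bearing: loose steel bearing ring, 72 mm wide, 18 mm tall; origin at the centre of its underside. Leave alone.
- tape: loose roll of packing tape, 96 mm wide, 48 mm tall; origin at the centre of its underside. Leave alone.
- tin: loose small metal tin with a dark lid, 62 mm wide, 62 mm tall; origin at the centre of its underside. Leave alone.
Not all that is in view belongs to the job. What is shaped like the part that bears tote_left_hook but turquoise is not meant.

How it is judged:
By the outcome, as a careful person would: the job done as asked, in the order asked, and still so for the second after the job is handed in, with the robot touching nothing.
It also fails if it takes over 59 s, if anything falls off the work surface, if the arm or the gripper's body presses on something with over 40 N, if the wrist force passes 120 N, or if a joint passes its speed limit or range.

### The arm

A 6-joint arm with a two-finger parallel gripper is mounted at the origin on the work surface. World frame = base frame: x ahead of the robot, y to its left, z up, the work surface at z = 0. Lengths are in m, angles in degrees, forces in N, time in s.
With the tool pointing down it reaches from about 0.35 to 0.875 m from the base axis. Payload 4.2 kg.
Tool frame: the origin (TCP) lies between the finger pads; the fingertips stand 25 mm ahead of it and the grasp point (between the pads) lies 6 mm ahead of it (r.tips_ahead is the distance from the TCP to the fingertips, in m); z points along the fingers, y is the direction in which the jaws open and shut (so a half turn about z gives the same grasp; the last joint's range is limited). The gripper opens to 87 mm and grips with 3 to 60 N. Pads are 19 mm wide; open, the fingers measure 117 mm over their backs; the gripper's body (75 mm by 190 mm) begins 51 mm behind the grasp point.
Start: joints at [82.025, 22.042, 0.453, 0, -68.411, -14.817], TCP at [0.242, 0.576, 0.248] pointing down, gripper open.
Joint ranges: [-179.83, 179.83], [-69.29, 118.12], [-61.27, 80.66], [-181.25, 117.63], [-171.15, -9.14], [-177.46, 177.46]. Speed limits (degrees/s): [159.86, 159.86, 180, 180, 180, 180].

### API

Orientations are given as a 3x3 rotation matrix whose columns are the frame's x, y, z axes.
In Python, from station import r, vision, finish_job gives the robot as it stands.
- The arm moves only by the shell command python3 -m jog 'ROWS'. ROWS is a JSON object of lists of equal length, an entry for each row: "rot": the turn, a rotation vector about the world's x, y, z in degrees, a list of three; "delta_pos": the shift along the world's x, y, z in mm, a list of three; "grip": the opening in per cent of the stroke, from 0 (shut) to 100 (fully open). A call has 1 to 10 rows; each row shifts and turns the commanded pose from where the row before left it; what a row does not reach is not made up. A row lasts 1/12 s, in which the tool goes at most 41.7 mm and 7.16 degrees, less where a joint would pass 70% of its speed; a pose out of reach is approached as far as the arm can. A call with a gripper value outside its range is refused whole. The fingers move at their own pace and stop on an object; the grip force is fixed at half the most. Time passes only in rows, so rows that do not move let the fingers close. It gives the time, the measured TCP pose, the force and the opening at its end, in the units of the state.
- r.sense(): the state, without advancing time (a new reading comes with each control period).
- vision.capture(name): name is "scene" or "top" or "wrist"; returns a dict with "frame" (420x560x3 uint8, red, green, blue), "K" (3x3 intrinsics, pixels), "xyz" and "orientation" of the camera in the world. Camera axes: x right, y up, looking along -z (the intrinsics and any distortion apply to the point x, -y, -z); pixel columns grow to the right and rows downward; lengths in m; the calibration is good to about 2 mm. A picture is of the moment at which its call begins. There is no depth.
- finish_job(): hands the job in, once; it reports no verdict.
The state is a dict: "time_s": time; "joints": joint angles; "joint_velocities": joint speeds; "effort": joint torques, N m; "tcp_pos": TCP position; "ee_rot": TCP orientation; "wrist_force": force on the tool from outside, world axes, zero at the start; "moment": the same for the moment, N m; "gripper_width": opening from 0.0 (shut) to 1.0 (fully open).
Only numpy, scipy, OpenCV 4.12 (cv2) and the standard library are available. Lean on these libraries where they do the work, as an engineer would, in place of code of your own. Each camera call takes 0.05 s, during which the arm holds its last target. There are 200 camera calls.

## Working session

There is one attempt and no reset: what is moved stays moved. The work goes in short steps, Python scripts to look and compute and a shell command to move; the robot and the scene stay as the last step left them, time stands still between calls to the robot, and variables do not carry over. Pictures are saved under pics/ and viewed, about 8 in all and at most 12, crops included, and the job is handed in when it is done.

```bash
ls; mkdir -p pics; cat > h.py <<'E'
import numpy as np, cv2
from station import r, vision, finish_job
def cap(n,f=None):
    c=vision.capture(n)
    if f: cv2.imwrite('pics/'+f,cv2.cvtColor(c['frame'],cv2.COLOR_RGB2BGR))
    np.savez('pics/'+n+'.npz',**{k:np.array(c[k]) for k in ('frame','K','xyz','orientation')})
    return c
def ld(n): return dict(np.load('pics/'+n+'.npz'))
def ray(c,u,v):
    K=np.array(c['K']); d=np.array([(u-K[0,2])/K[0,0],-(v-K[1,2])/K[1,1],-1.])
    return np.array(c['xyz']),np.array(c['orientation'])@d
def onz(c,u,v,z):
    o,d=ray(c,u,v); return o+d*(z-o[2])/d[2]
def proj(c,p):
    K=np.array(c['K']); q=np.array(c['orientation']).T@(np.array(p)-np.array(c['xyz'])); return K[0,2]+K[0,0]*q[0]/-q[2],K[1,2]+K[1,1]*q[1]/q[2]
E
python3 - <<'E'
from h import *
for n in ('scene','top','wrist'):
    c=cap(n,n+'0.png'); print(n,np.round(c['K'],1).tolist(),np.round(c['xyz'],3),np.round(c['orientation'],3).tolist(),[k for k in c])
a=[cv2.imread(f'pics/{n}0.png') for n in ('scene','top')]
print({k:np.round(v,3).tolist() if not isinstance(v,float) else v for k,v in r.sense().items()})
E
```

```text
pics
scene [[407.3, 0.0, 279.4], [0.0, 407.3, 211.5], [0.0, 0.0, 1.0]] [ 1.055 -0.133  0.997] [[0.251, -0.804, 0.538], [0.968, 0.201, -0.152], [0.014, 0.559, 0.829]] ['frame', 'K', 'xyz', 'orientation']
top [[505.1, 0.0, 274.9], [0.0, 505.1, 217.6], [0.0, 0.0, 1.0]] [0.344 0.037 1.349] [[-0.004, 0.996, -0.087], [-1.0, -0.005, -0.014], [-0.014, 0.087, 0.996]] ['frame', 'K', 'xyz', 'orientation']
wrist [[377.3, 0.0, 272.0], [0.0, 377.3, 212.6], [0.0, 0.0, 1.0]] [0.308 0.548 0.384] [[-0.388, 0.889, 0.243], [-0.922, -0.375, -0.099], [0.003, -0.262, 0.965]] ['frame', 'K', 'xyz', 'orientation']
{'time_s': 0.15, 'joints': [82.026, 22.082, 0.4, -0.02, -68.413, -14.818], 'joint_velocities': [-0.033, -0.005, 0.171, 0.163, -0.023, 0.109], 'effort': [-0.0, -39.105, 18.759, 4.222, 0.012, -0.0], 'tcp_pos': [0.242, 0.576, 0.247], 'ee_rot': [[0.922, -0.388, -0.001], [-0.388, -0.922, -0.002], [0.0, 0.002, -1.0]], 'wrist_force': [0.185, -0.374, 0.723], 'moment': [0.03, 0.046, -0.046], 'gripper_width': 1.0027056187913832}
```

View pics/top0.png

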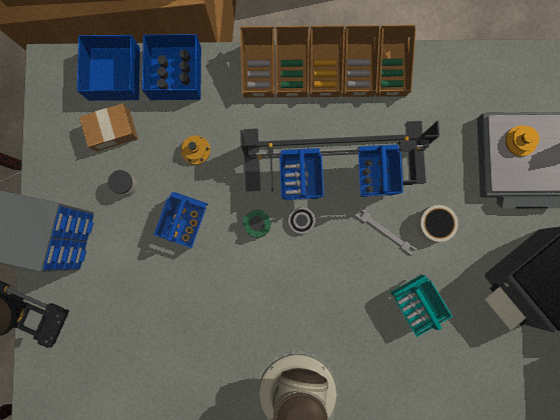

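View pics/scene0.png

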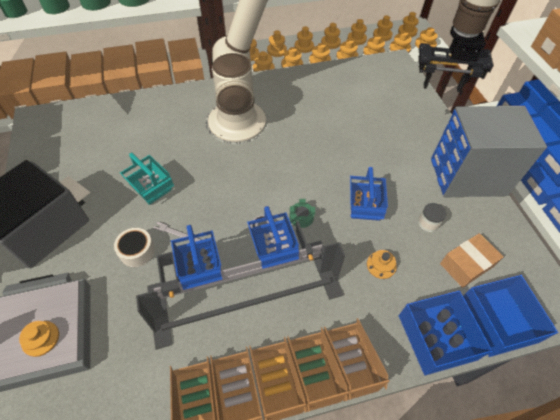

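Top view: tote at about (180,221), rack rail from (250,148) to (425,140), left neighbour (300,174), right neighbour (381,170), turquoise decoy (421,305). I'll enlarge crops for measuring.

```bash
python3 - <<'E'
import cv2,numpy as np
t=cv2.imread('pics/top0.png'); s=cv2.imread('pics/scene0.png')
a=cv2.resize(t[115:210,240:440],None,fx=4,fy=4,interpolation=cv2.INTER_CUBIC) #800x380... 
b=cv2.resize(t[185:255,140:215],None,fx=3,fy=3,interpolation=cv2.INTER_CUBIC)
d=cv2.resize(s[200:270,160:310],None,fx=3,fy=3,interpolation=cv2.INTER_CUBIC)
o=np.zeros((600,800,3),np.uint8); o[:380,:800]=a; o[385:595,:225]=b; o[385:595,240:690]=d
cv2.imwrite('pics/c1.png',o)
s2=cv2.resize(s[160:230,335:400],None,fx=5,fy=5,interpolation=cv2.INTER_CUBIC)
E
```

```text
(no output)
```

View pics/c1.png

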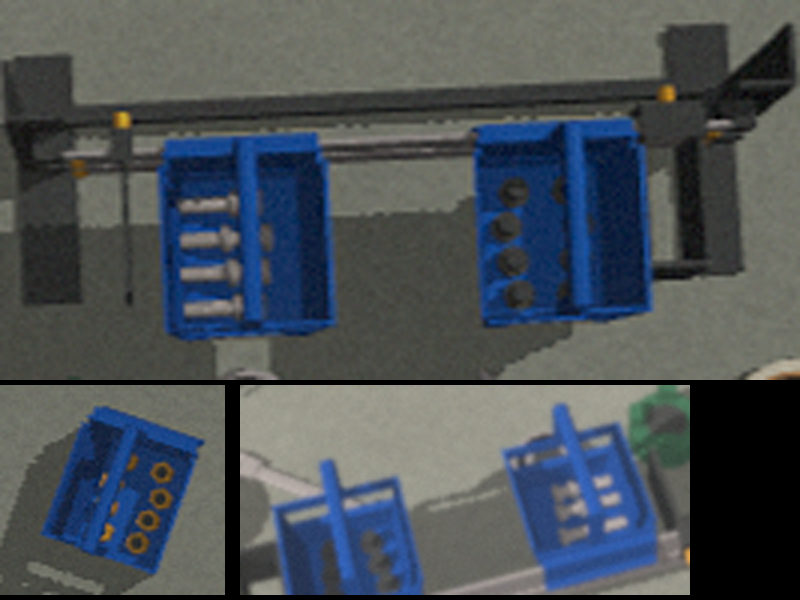

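Crop: the counter tote's lip is at its upper (+x) end. The left neighbour has a visible space of about 20 mm to its stop, and the right one sits against its block. Next, the numbers.

```bash
python3 - <<'E'
from h import *
t=ld('top'); s=ld('scene')
f=lambda u,v:(240+u/4,115+v/4); g=lambda u,v:(140+u/3,185+(v-385)/3)
P=lambda c,z:np.round(onz(t,*c,z)*1000,1)
print('tote rim corners',[P(g(*c),.07).tolist() for c in [(97,408),(205,443),(158,572),(45,535)]])
print('bow ends',P(g(131,414),.117),P(g(97,548),.117))
print('rail',P(f(330,144),.125),P(f(474,136),.125))
print('L rim corners',[P(f(*c),.135).tolist() for c in [(161,146),(328,152),(333,322),(168,335)]])
print('R rim corners',[P(f(*c),.135).tolist() for c in [(476,140),(637,136),(652,308),(484,325)]])
for n in (s,t):
    b,gr,rr=n['frame'][...,2].astype(int),n['frame'][...,1].astype(int),n['frame'][...,0].astype(int)
    m=((b>60)&(b>1.8*gr)&(b>2.5*rr)).astype(np.uint8)
    k,l,st,ce=cv2.connectedComponentsWithStats(m)
    for i in range(1,k):
        if 200<st[i,4]<4000:
            q=cv2.minAreaRect(np.argwhere(l==i)[:,::-1].astype(np.float32)); print(st[i].tolist(),np.round(ce[i]),np.round(cv2.boxPoints(q)).tolist())
E
```

```text
tote rim corners [[520.7, 317.0, 70.0], [490.2, 224.4, 70.0], [380.7, 263.4, 70.0], [412.5, 359.7, 70.0]]
bow ends [509.1 278.6 117. ] [399.2 305.1 117. ]
rail [614.1 -63.7 125. ] [ 618.5 -152.1  125. ]
L rim corners [[611.4, 40.1, 135.0], [607.0, -61.6, 135.0], [502.6, -63.4, 135.0], [495.3, 36.4, 135.0]]
R rim corners [[613.7, -151.7, 135.0], [615.5, -249.4, 135.0], [510.0, -255.8, 135.0], [500.3, -154.4, 135.0]]
[505, 80, 55, 129, 2576] [543. 131.] [[502.0, 91.0], [549.0, 74.0], [592.0, 197.0], [545.0, 213.0]]
[352, 198, 33, 21, 202] [368. 211.] [[351.0, 217.0], [353.0, 197.0], [385.0, 199.0], [384.0, 219.0]]
[259, 222, 39, 45, 328] [280. 250.] [[256.0, 261.0], [282.0, 221.0], [306.0, 237.0], [279.0, 277.0]]
[179, 227, 42, 60, 604] [200. 266.] [[169.0, 231.0], [208.0, 223.0], [221.0, 280.0], [181.0, 288.0]]
[77, 35, 62, 60, 2692] [106.  67.] [[76.0, 92.0], [78.0, 34.0], [138.0, 35.0], [137.0, 94.0]]
[142, 34, 59, 64, 2020] [171.  67.] [[142.0, 34.0], [200.0, 34.0], [200.0, 97.0], [142.0, 97.0]]
[358, 145, 45, 52, 1258] [378. 169.] [[357.0, 146.0], [400.0, 144.0], [403.0, 193.0], [360.0, 196.0]]
[279, 148, 44, 52, 1270] [301. 173.] [[279.0, 150.0], [321.0, 148.0], [323.0, 198.0], [281.0, 200.0]]
[154, 193, 53, 55, 1277] [180. 218.] [[154.0, 235.0], [170.0, 190.0], [207.0, 203.0], [191.0, 248.0]]
[52, 206, 41, 34, 729] [ 72. 224.] [[51.0, 236.0], [59.0, 206.0], [94.0, 215.0], [87.0, 245.0]]
[43, 239, 43, 31, 748] [ 65. 254.] [[43.0, 269.0], [46.0, 238.0], [86.0, 242.0], [83.0, 273.0]]
```

```bash
python3 -m jog '{"delta_pos":[[21,-28.4,5],[21,-28.4,5],[21,-28.4,5],[21,-28.4,5],[21,-28.4,5],[21,-28.4,5],[21,-28.4,5],[21,-28.4,5],[21,-28.4,5],[21,-28.4,5]],"rot":[[0,0,0.4],[0,0,0.4],[0,0,0.4],[0,0,0.4],[0,0,0.4],[0,0,0.4],[0,0,0.4],[0,0,0.4],[0,0,0.4],[0,0,0.4]],"grip":[100,100,100,100,100,100,100,100,100,100]}'
python3 -m jog '{"delta_pos":[[0,0,0],[0,0,0]],"rot":[[0,0,0],[0,0,0]],"grip":[80,60]}'
python3 - <<'E'
from h import *
cap('wrist','w1.png'); print(np.round(r.sense()['tcp_pos'],4),np.round(r.sense()['ee_rot'],3).tolist())
E
```

```text
time_s: 0.98
tcp_pos: [0.4526, 0.2905, 0.2977]
ee_rot: [[0.947, -0.322, -0.0], [-0.322, -0.947, -0.0], [-0.0, 0.0, -1.0]]
wrist_force: [-0.3, 0.4, -0.1]
gripper_width: 0.998
time_s: 1.15
tcp_pos: [0.4529, 0.2907, 0.2976]
ee_rot: [[0.946, -0.325, -0.0], [-0.325, -0.946, 0.0], [-0.0, -0.0, -1.0]]
wrist_force: [-0.4, 0.0, -1.4]
gripper_width: 0.919
[0.4522 0.2916 0.2973] [[0.946, -0.324, -0.001], [-0.324, -0.946, -0.0], [-0.001, 0.0, -1.0]]
```

View pics/w1.png

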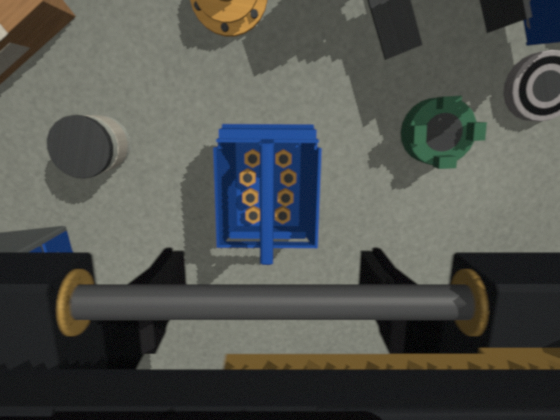

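Wrist view: tote centred at about (267,190), lip at the top (267,133), bow from (266.5,140) to (266.5,262) and well aligned with the tool.

```bash
python3 - <<'E'
from h import *
c=ld('wrist'); a=c['frame'].astype(int)
# bow column centre per row: bright blue
for v in (150,165,180,195,210,225,235,250,258):
    row=a[v,255:280,2]; w=np.clip(row-row.min()-20,0,None); print(v,row.tolist(), )
P=lambda u,v,z:np.round(onz(c,u,v,z)*1000,1)
print('bow',P(266.5,141,.117),P(266.5,262,.117))
print('rim',[P(*p,.07).tolist() for p in [(215,127),(319,127),(319,246),(217,246)]])
def bl(u0,u1,v):
    r=a[v,u0:u1]; m=(r[:,2]>60)&(r[:,2]>1.8*r[:,1]); i=np.flatnonzero(m); return u0+i[0],u0+i[-1]
for v in (130,150,200,240): e=bl(200,340,v); print(v,e,P(e[0],v,.07),P(e[1]+1,v,.07))
E
```

```text
150 [70, 85, 93, 98, 93, 99, 115, 134, 146, 150, 151, 155, 158, 158, 159, 158, 155, 147, 130, 110, 103, 102, 102, 99, 90]
165 [60, 70, 82, 91, 92, 97, 116, 134, 145, 150, 152, 152, 154, 158, 157, 158, 155, 146, 127, 108, 100, 97, 91, 82, 71]
180 [109, 137, 151, 148, 129, 109, 116, 132, 145, 150, 151, 152, 154, 156, 157, 156, 154, 145, 125, 106, 102, 102, 101, 100, 98]
195 [73, 75, 89, 116, 121, 110, 115, 134, 145, 150, 151, 152, 153, 156, 157, 154, 153, 143, 123, 106, 101, 97, 84, 62, 48]
210 [69, 70, 67, 65, 68, 90, 113, 135, 147, 148, 150, 152, 153, 155, 155, 156, 153, 141, 118, 91, 64, 46, 41, 45, 46]
225 [139, 139, 139, 135, 118, 106, 115, 133, 145, 148, 150, 151, 152, 153, 155, 154, 151, 137, 113, 98, 94, 93, 93, 94, 92]
235 [151, 152, 151, 146, 129, 113, 115, 132, 144, 147, 149, 150, 151, 153, 154, 154, 151, 143, 143, 149, 151, 151, 152, 150, 151]
250 [118, 120, 119, 117, 108, 102, 114, 131, 144, 149, 150, 150, 152, 151, 155, 154, 150, 131, 102, 82, 81, 80, 76, 77, 80]
258 [75, 73, 76, 75, 76, 88, 114, 131, 143, 148, 149, 149, 151, 152, 153, 152, 147, 129, 105, 100, 109, 115, 119, 122, 120]
bow [498.7 279.5 117. ] [396.8 315.  117. ]
rim [[523.5, 322.9, 70.0], [491.6, 230.1, 70.0], [377.5, 265.3, 70.0], [411.7, 364.3, 70.0]]
130 (np.int64(220), np.int64(314)) [519.4 319.4  70. ] [490.1 234.5  70. ]
150 (np.int64(214), np.int64(319)) [503.8 331.6  70. ] [470.7 235.6  70. ]
200 (np.int64(216), np.int64(317)) [457.3 347.7  70. ] [424.2 251.9  70. ]
240 (np.int64(217), np.int64(316)) [417.8 361.9  70. ] [384.4 265.3  70. ]
```

```bash
python3 -m jog '{"delta_pos":[[-4,5.6,0],[0,0,-30],[0,0,-36],[0,0,-36],[0,0,-36],[0,0,-28],[0,0,-15],[0,0,0],[0,0,0],[0,0,0]],"rot":[[0,0,0],[0,0,0],[0,0,0],[0,0,0],[0,0,0],[0,0,0],[0,0,0],[0,0,0],[0,0,0],[0,0,0]],"grip":[60,60,60,60,60,60,60,60,60,60]}'
python3 -m jog '{"delta_pos":[[0,0,0],[0,0,0],[0,0,0],[0,0,0],[0,0,0],[0,0,0],[0,0,0]],"rot":[[0,0,0],[0,0,0],[0,0,0],[0,0,0],[0,0,0],[0,0,0],[0,0,0]],"grip":[0,0,0,0,0,0,0]}'
python3 -m jog '{"delta_pos":[[0,0,0],[0,0,0],[0,0,0],[0,0,3],[0,0,5],[0,0,0],[0,0,0]],"rot":[[0,0,0],[0,0,0],[0,0,0],[0,0,0],[0,0,0],[0,0,0],[0,0,0]],"grip":[0,0,0,0,0,0,0]}'
```

```text
time_s: 2.03
tcp_pos: [0.4483, 0.2994, 0.1178]
ee_rot: [[0.947, -0.32, 0.002], [-0.32, -0.947, 0.001], [0.001, -0.002, -1.0]]
wrist_force: [0.6, -0.2, 0.7]
gripper_width: 0.599
time_s: 2.62
tcp_pos: [0.4481, 0.2977, 0.1166]
ee_rot: [[0.947, -0.322, 0.0], [-0.322, -0.947, 0.0], [0.0, -0.0, -1.0]]
wrist_force: [0.0, 0.3, -0.9]
gripper_width: 0.159
time_s: 3.2
tcp_pos: [0.4478, 0.2977, 0.1242]
ee_rot: [[0.947, -0.322, -0.001], [-0.322, -0.947, -0.0], [-0.001, 0.0, -1.0]]
wrist_force: [0.2, 0.1, -6.6]
gripper_width: 0.134
```

```bash
python3 -m jog '{"delta_pos":[[0,0,10],[0,0,20],[0,0,31],[0,0,34],[0,0,34],[0,0,31],[0,0,20],[0,-5,6],[2,-12,0],[2,-20,0]],"rot":[[0,0,0],[0,0,0],[0,0,0],[0,0,0],[0,0,0],[0,0,0],[0,0,0],[0,0,0],[0,0,1],[0,0,1]],"grip":[0,0,0,0,0,0,0,0,0,0]}'
python3 -m jog '{"delta_pos":[[2,-30,0],[2,-36,0],[2,-36,0],[2,-36,0],[2,-36,0],[2,-36,0],[2,-36,0],[2,-36,0],[2,-36,0],[2,-25,0]],"rot":[[0,0,2],[0,0,2],[0,0,2],[0,0,2],[0,0,2],[0,0,2],[0,0,2],[0,0,2],[0,0,2],[0,0,1.7]],"grip":[0,0,0,0,0,0,0,0,0,0]}'
python3 -m jog '{"delta_pos":[[0,-15,0],[0,-8,0],[0,-2,0],[0,0,0],[0,0,0],[0,0,0]],"rot":[[0,0,0],[0,0,0],[0,0,0],[0,0,0],[0,0,0],[0,0,0]],"grip":[0,0,0,0,0,0]}'
python3 - <<'E'
from h import *
cap('wrist','w2.png'); cap('top','top2.png'); print(np.round(r.sense()['tcp_pos'],4),np.round(r.sense()['ee_rot'],4).tolist())
E
```

```text
time_s: 4.03
tcp_pos: [0.4514, 0.2611, 0.3098]
ee_rot: [[0.958, -0.287, -0.001], [-0.287, -0.958, 0.001], [-0.002, -0.0, -1.0]]
wrist_force: [-0.2, -0.4, -6.8]
gripper_width: 0.134
time_s: 4.87
tcp_pos: [0.4702, -0.0851, 0.3093]
ee_rot: [[0.999, 0.051, -0.004], [0.051, -0.999, -0.001], [-0.004, 0.0, -1.0]]
wrist_force: [0.7, 2.0, -5.0]
gripper_width: 0.135
time_s: 5.37
tcp_pos: [0.472, -0.1062, 0.3104]
ee_rot: [[0.999, 0.052, -0.0], [0.052, -0.999, 0.0], [-0.0, -0.0, -1.0]]
wrist_force: [-0.3, -0.2, -5.8]
gripper_width: 0.129
[ 0.4721 -0.1063  0.3106] [[0.9986, 0.0522, 0.0], [0.0522, -0.9986, 0.0002], [0.0001, -0.0002, -1.0]]
```

View pics/w2.png

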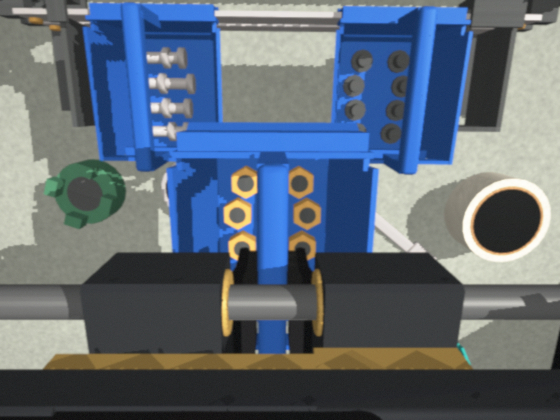

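Wrist view: held tote's lip spans (177–369, 122–160), the rail is the bright strip at row ~20 between cols 220 and 338, and the neighbours' inner rims are at cols 219 and 336. I'll zoom for edge positions.

```bash
python3 - <<'E'
from h import *
c=ld('wrist'); a=c['frame']
o=cv2.resize(a[0:45,200:360,::-1],None,fx=5,fy=5,interpolation=cv2.INTER_NEAREST)
o2=cv2.resize(a[105:175,160:390,::-1],None,fx=3.4,fy=4,interpolation=cv2.INTER_NEAREST)
im=np.zeros((520,800,3),np.uint8); im[:225,:800]=o; im[235:235+280,:o2.shape[1]]=o2
cv2.imwrite('pics/c2.png',im)
g=a.sum(2)//3
for u in (235,270,305,325): print(u,g[5:36,u].tolist())
for v in (60,90,105): 
    r=a[v].astype(int); m=(r[:,2]>60)&(r[:,2]>1.8*r[:,1]); i=np.flatnonzero(m)
    L=i[i<260].max()+1; R=i[i>300].min(); print(v,L,R)
for z in (.135,):
    for v,L,R in ((60,219,337),): print(onz(c,L,v,z),onz(c,R,v,z))
E
```

```text
235 [179, 191, 194, 200, 203, 214, 225, 229, 228, 228, 219, 168, 112, 92, 90, 89, 90, 100, 136, 171, 151, 110, 93, 91, 93, 121, 177, 197, 197, 194, 193]
270 [176, 192, 194, 191, 189, 199, 221, 228, 230, 230, 225, 198, 135, 98, 91, 90, 92, 92, 102, 134, 146, 121, 98, 92, 92, 108, 147, 179, 188, 188, 188]
305 [179, 198, 202, 202, 201, 204, 214, 225, 228, 229, 230, 219, 162, 110, 93, 90, 90, 91, 105, 155, 194, 160, 113, 92, 91, 98, 131, 177, 193, 195, 197]
325 [189, 202, 204, 204, 205, 203, 211, 224, 228, 229, 228, 221, 177, 120, 94, 88, 92, 90, 93, 110, 141, 141, 112, 93, 90, 90, 120, 177, 193, 194, 193]
60 218 336
90 219 334
105 219 334
[ 0.57869254 -0.05991597  0.135     ] [ 0.58342955 -0.15103621  0.135     ]
```

View pics/c2.png

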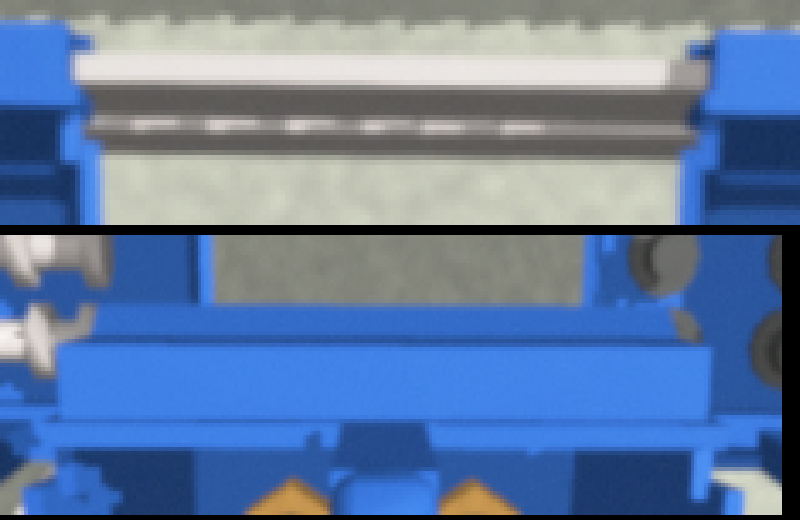

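```bash
python3 - <<'E'
from h import *
c=ld('wrist'); s=r.sense(); p=np.array([.4721,-.1063,.3106]); R=np.array([[.9986,-.0522],[.0522,.9986]])
def T(u,v,z): q=onz(c,u,v,z); return np.round(R.T@(q[:2]-p[:2])*1000,1)
print('cam',c['xyz'],np.round(c['orientation'],4).tolist())
print('rail front/rear top', [T(u,v,.125) for u,v in((235,16),(235,10.3),(325,17),(325,10.6),(270,16.6),(270,10.5))])
print('held leg foot',T(270,122.5,.230))
for t in (.254,.258,.262,.264): print('held lip top rear/front',t,T(270,132,t),T(270,150.5,t))
for t in (.125,.129,.133,.135): print('L lip rear/front',t,T(208,4,t),T(208,20.5,t),'R',T(345,6,t),T(345,21,t))
print('held lip lateral',T(177,140,.258),T(369,140,.258), 'rim?',T(170,200,.264),T(377,200,.264))
print('gap',T(218.5,60,.135),T(336,60,.135),T(219,90,.135),T(334.5,90,.135))
E
```

```text
cam [ 0.54375808 -0.10256801  0.447495  ] [[0.0518, 0.9635, 0.2627], [-0.9987, 0.0498, 0.0143], [0.0007, -0.2631, 0.9648]]
rail front/rear top [array([141.9,  28.5]), array([145.9,  28.4]), array([141.2, -41.4]), array([145.7, -41.2]), array([141.5,   1.3]), array([145.8,   1.3])]
held leg foot [64.8  1. ]
held lip top rear/front 0.254 [61.   0.9] [51.7  0.9]
held lip top rear/front 0.258 [61.2  0.9] [52.2  0.9]
held lip top rear/front 0.262 [61.4  0.8] [52.6  0.9]
held lip top rear/front 0.264 [61.5  0.8] [52.8  0.8]
L lip rear/front 0.125 [150.3  49. ] [138.7  49.5] R [148.9 -56.5] [138.4 -57.1]
L lip rear/front 0.129 [149.3  48.4] [137.9  48.9] R [147.9 -55.8] [137.5 -56.3]
L lip rear/front 0.133 [148.4  47.8] [137.1  48.3] R [147.  -55.1] [136.7 -55.6]
L lip rear/front 0.135 [147.9  47.5] [136.7  48. ] R [146.5 -54.8] [136.3 -55.3]
held lip lateral [57.3 46.9] [ 57.3 -48.1] rim? [28.3 50.8] [ 28.2 -52.6]
gap [108.9  41.1] [108.8 -49.7] [86.8 41.6] [ 86.8 -49.5]
```

```bash
python3 -m jog '{"delta_pos":[[5,0,0],[12,0.2,0],[18,0.2,0],[20,0.2,0],[18,0.2,0],[10,0.3,0],[4.7,0,0],[0,0,0],[0,0,0],[0,0,0]],"rot":[[0,0,-0.2],[0,0,-0.25],[0,0,0],[0,0,0],[0,0,0],[0,0,0],[0,0,0],[0,0,0],[0,0,0],[0,0,0]],"grip":[0,0,0,0,0,0,0,0,0,0]}'
python3 -m jog '{"delta_pos":[[0,0,-8],[0,0,-14],[0,0,-14],[0,0,-10],[0,0,-6],[0,0,-2],[0,0,0],[0,0,0],[0,0,0]],"rot":[[0,0,0],[0,0,0],[0,0,0],[0,0,0],[0,0,0],[0,0,0],[0,0,0],[0,0,0],[0,0,0]],"grip":[0,0,0,0,0,0,0,0,0]}'
python3 - <<'E'
from h import *
c=cap('wrist'); s=r.sense();print(np.round(s['tcp_pos'],4),np.round(s['ee_rot'],4).tolist(),s['wrist_force'],s['moment'])
a=c['frame'][...,::-1]; d=cap('scene')['frame'][...,::-1]
im=np.zeros((600,800,3),np.uint8); im[:340,:800]=cv2.resize(a[100:270,80:480],None,fx=2,fy=2,interpolation=cv2.INTER_NEAREST)
im[350:590,:450]=cv2.resize(d[200:280,160:310],None,fx=3,fy=3)
cv2.imwrite('pics/c3.png',im)
E
```

```text
time_s: 6.3
tcp_pos: [0.559, -0.1062, 0.3106]
ee_rot: [[0.999, 0.043, -0.001], [0.043, -0.999, 0.0], [-0.001, -0.0, -1.0]]
wrist_force: [0.5, -0.2, -6.7]
gripper_width: 0.134
time_s: 7.05
tcp_pos: [0.5603, -0.1062, 0.2575]
ee_rot: [[0.999, 0.043, 0.002], [0.043, -0.999, -0.0], [0.002, 0.0, -1.0]]
wrist_force: [1.2, -0.9, -6.6]
gripper_width: 0.135
[ 0.5603 -0.1061  0.2575] [[0.9991, 0.043, 0.0019], [0.043, -0.9991, -0.0001], [0.0019, 0.0002, -1.0]] [-0.48562108  0.02733643 -5.66656717] [-0.06186626 -0.00630058  0.05840791]
```

View pics/c3.png

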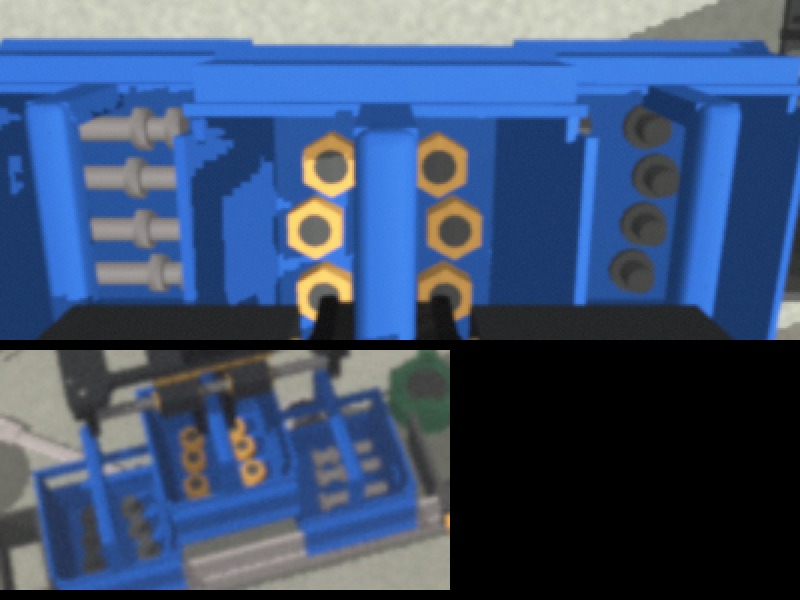

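c3: held tote sits above the gap between its neighbours. Its lip rear top edge is at crop row 65 (image row 132.5) and the neighbours' at crop row 55 (127.5). Comparing positions.

```bash
python3 - <<'E'
from h import *
c=ld('wrist'); p=np.array([.5603,-.1061]); R=np.array([[.9991,-.043],[.043,.9991]])
def T(u,v,z): q=onz(c,u,v,z); return np.round(R.T@(q[:2]-p)*1000,1)
X=lambda u:80+u/2; Y=lambda v:100+v/2
print('held lip rear', T(X(385),Y(65),.205),'foot',T(X(385),Y(44),.177))
print('nbr lip rear L/R',T(X(100),Y(55),.129),T(X(700),Y(57),.129),'foot',T(X(100),Y(40),.101),T(X(640),Y(41),.101))
g=c['frame'].astype(int)
for u in (130,150,170,225,265,300,340,390,420,440): print(u,g[115:155,u,2].tolist())
for v in (180,200,230): print(v,g[v,160:185].sum(1).tolist(),g[v,355:385].sum(1).tolist())
print('L inner rim',T(X(187),Y(200),.135),'R',T(X(588),Y(200),.135), 'held lip ends',T(X(194),Y(85),.205),T(X(577),Y(85),.205))
E
```

```text
held lip rear [61.2 -0.5] foot [65.4 -0.6]
nbr lip rear L/R [60.4 97.2] [  59.7 -109.2] foot [ 64.8 107. ] [ 64.3 -97.3]
130 [188, 188, 188, 192, 197, 202, 204, 203, 204, 197, 178, 156, 167, 211, 225, 227, 227, 226, 226, 226, 227, 226, 226, 226, 226, 220, 185, 155, 147, 152, 162, 168, 167, 168, 169, 168, 168, 169, 168, 165]
150 [189, 188, 187, 187, 196, 202, 204, 204, 204, 199, 179, 159, 172, 215, 225, 228, 227, 227, 228, 228, 227, 227, 226, 226, 226, 221, 201, 219, 226, 223, 202, 170, 158, 157, 155, 156, 156, 152, 142, 127]
170 [189, 191, 197, 199, 202, 203, 203, 204, 204, 200, 178, 156, 167, 215, 227, 228, 228, 228, 228, 227, 228, 228, 228, 228, 227, 224, 212, 222, 227, 221, 187, 163, 158, 156, 156, 155, 160, 163, 154, 133]
225 [186, 188, 189, 189, 190, 188, 188, 195, 200, 201, 201, 200, 202, 201, 193, 169, 158, 190, 223, 230, 231, 231, 231, 230, 231, 231, 231, 231, 230, 231, 231, 231, 231, 230, 230, 221, 194, 220, 229, 230]
265 [192, 189, 185, 183, 181, 181, 185, 191, 200, 200, 202, 202, 201, 202, 195, 169, 159, 191, 223, 230, 231, 231, 231, 231, 232, 232, 231, 232, 232, 232, 231,
[... 1288 characters left out ...]
37, 450, 449, 445, 416, 354, 296, 287, 278, 283, 280, 280]
200 [281, 279, 283, 279, 281, 276, 281, 295, 336, 374, 388, 393, 391, 376, 347, 286, 220, 195, 193, 197, 194, 192, 187, 197, 194] [197, 194, 195, 196, 188, 198, 189, 196, 198, 192, 195, 191, 198, 188, 219, 299, 395, 437, 442, 442, 432, 385, 306, 280, 281, 280, 279, 280, 279, 285]
230 [350, 319, 294, 285, 299, 300, 303, 307, 308, 315, 350, 378, 386, 389, 391, 381, 354, 288, 218, 192, 193, 191, 187, 198, 196] [190, 194, 193, 196, 197, 193, 195, 190, 193, 193, 192, 198, 220, 318, 404, 430, 435, 432, 414, 360, 296, 283, 280, 280, 276, 276, 281, 283, 279, 267]
L inner rim [10.6 69.3] R [ 10.5 -72.5] held lip ends [56.3 46.8] [ 56.3 -48.2]
```

```bash
python3 -m jog '{"delta_pos":[[-0.5,0.7,-3],[0,0,-4],[0,0,-4],[0,0,-4],[0,0,-4],[0,0,-3],[0,0,0],[0,0,0]],"rot":[[0,0,0],[0,0,0],[0,0,0],[0,0,0],[0,0,0],[0,0,0],[0,0,0],[0,0,0]],"grip":[0,0,0,0,0,0,0,0]}'
python3 -m jog '{"delta_pos":[[0,1,0],[0,1,0],[0,1,0],[0,1,0],[0,0,0],[0,0,0]],"rot":[[0,0,0],[0,0,0],[0,0,0],[0,0,0],[0,0,0],[0,0,0]],"grip":[0,0,0,0,0,0]}'
```

```text
time_s: 7.82
tcp_pos: [0.5592, -0.1055, 0.2343]
ee_rot: [[0.999, 0.043, -0.001], [0.043, -0.999, -0.0], [-0.001, 0.0, -1.0]]
wrist_force: [0.3, -0.6, -7.2]
gripper_width: 0.136
time_s: 8.32
tcp_pos: [0.5594, -0.1018, 0.235]
ee_rot: [[0.999, 0.043, 0.001], [0.043, -0.999, -0.001], [0.001, 0.001, -1.0]]
wrist_force: [-0.4, -2.4, -4.4]
gripper_width: 0.136
```

```bash
python3 -m jog '{"delta_pos":[[0,0.5,0],[0,0.5,0],[0,0.5,0],[0,0.5,0],[0,0,0]],"rot":[[0,0,0],[0,0,0],[0,0,0],[0,0,0],[0,0,0]],"grip":[0,0,0,0,0]}'
python3 -m jog '{"delta_pos":[[0,0.5,0],[0,0.5,0],[0,0.5,0],[0,0.5,0],[0,0,0]],"rot":[[0,0,0],[0,0,0],[0,0,0],[0,0,0],[0,0,0]],"grip":[0,0,0,0,0]}'
python3 -c "
from h import *
s=r.sense();print(np.round(s['tcp_pos'],4),np.round(s['wrist_force'],2),np.round(s['moment'],3))"
```

```text
time_s: 8.73
tcp_pos: [0.5593, -0.0994, 0.2346]
ee_rot: [[0.999, 0.043, 0.0], [0.043, -0.999, -0.0], [0.0, 0.0, -1.0]]
wrist_force: [0.1, -3.0, -5.4]
gripper_width: 0.135
time_s: 9.15
tcp_pos: [0.5593, -0.0972, 0.2345]
ee_rot: [[0.999, 0.043, -0.0], [0.043, -0.999, 0.0], [-0.0, -0.0, -1.0]]
wrist_force: [-0.6, -3.0, -5.2]
gripper_width: 0.133
[ 0.5593 -0.0972  0.2345] [-0.6  -2.99 -5.21] [-0.953 -0.051 -0.101]
```

```bash
python3 -m jog '{"delta_pos":[[0,0,-1],[0,0,-1.5],[0,0,-1.5],[0,0,-1.5],[0,0,-1.5],[0,0,-1],[0,0,0],[0,0,0]],"rot":[[0,0,0],[0,0,0],[0,0,0],[0,0,0],[0,0,0],[0,0,0],[0,0,0],[0,0,0]],"grip":[0,0,0,0,0,0,0,0]}'
python3 -m jog '{"delta_pos":[[0,0,-1],[0,0,-2],[0,0,-2],[0,0,-2],[0,0,-2],[0,0,-1],[0,0,0],[0,0,0]],"rot":[[0,0,0],[0,0,0],[0,0,0],[0,0,0],[0,0,0],[0,0,0],[0,0,0],[0,0,0]],"grip":[0,0,0,0,0,0,0,0]}'
python3 - <<'E'
from h import *
c=cap('wrist'); a=c['frame'][...,::-1]; d=cap('scene')['frame'][...,::-1]
im=np.zeros((600,800,3),np.uint8); im[:340,:800]=cv2.resize(a[100:270,80:480],None,fx=2,fy=2,interpolation=cv2.INTER_NEAREST)
im[350:590,:450]=cv2.resize(d[200:280,160:310],None,fx=3,fy=3)
cv2.imwrite('pics/c4.png',im)
s=r.sense();print(np.round(s['tcp_pos'],4),np.round(s['wrist_force'],2),np.round(s['moment'],3))
E
```

```text
time_s: 9.82
tcp_pos: [0.5592, -0.0973, 0.2262]
ee_rot: [[0.999, 0.043, -0.0], [0.043, -0.999, 0.0], [-0.0, -0.0, -1.0]]
wrist_force: [0.7, -2.4, -6.4]
gripper_width: 0.13
time_s: 10.48
tcp_pos: [0.5591, -0.0973, 0.2162]
ee_rot: [[0.999, 0.043, -0.001], [0.043, -0.999, 0.0], [-0.001, -0.0, -1.0]]
wrist_force: [0.8, -2.5, -6.4]
gripper_width: 0.133
[ 0.5591 -0.0973  0.2163] [-0.31 -1.77 -6.52] [-0.899 -0.022 -0.027]
```

View pics/c4.png

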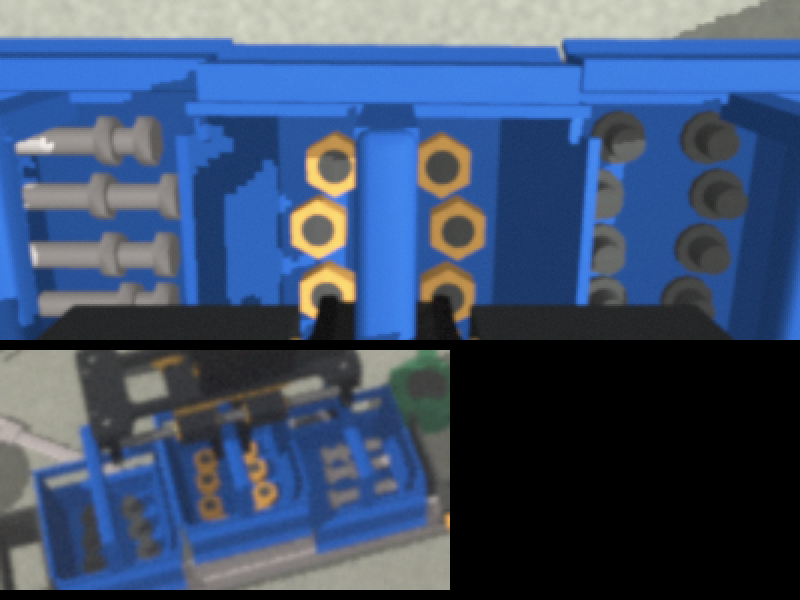

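c4: held tote is partly in. Its lip spans crop cols 196–580 at row 64; the right neighbour's lip starts at col 583 and the neighbours' lip rear edge is at row 58.

```bash
python3 - <<'E'
from h import *
c=ld('wrist'); p=np.array([.5591,-.0973]); R=np.array([[.9991,-.043],[.043,.9991]])
def T(u,v,z): q=onz(c,80+u/2,100+v/2,z); return np.round(R.T@(q[:2]-p)*1000,1)
print('held lip rear L/R',T(210,64,.1637),T(570,65,.1637),'foot',T(385,46,.1357),'ends',T(196,85,.1637),T(580,85,.1637))
print('nbr lip rear L/R',T(100,58,.129),T(700,59,.129),'foot',T(100,40,.101),T(640,40,.101))
print('R lip left end',T(583,75,.129))
g=c['frame'].astype(int)
for u in (100,130,150,200,265,350,380,400,440): print(u,g[115:140,u,2].tolist())
E
```

```text
held lip rear L/R [61.3 42.6] [ 61. -46.] foot [64.7 -0.5] ends [56.2 46.4] [ 56.2 -48.8]
nbr lip rear L/R [61.1 82.3] [ 60.7 -92.1] foot [65.5 92. ] [ 65.4 -83.4]
R lip left end [ 56.2 -58.4]
100 [180, 179, 181, 187, 196, 199, 199, 201, 200, 200, 190, 160, 145, 159, 197, 219, 223, 223, 223, 224, 224, 224, 225, 222, 224]
130 [179, 181, 183, 189, 197, 201, 201, 200, 201, 200, 191, 161, 147, 158, 197, 220, 224, 225, 224, 224, 225, 224, 224, 224, 224]
150 [190, 190, 188, 188, 197, 202, 201, 200, 201, 200, 194, 169, 150, 160, 199, 220, 225, 225, 225, 225, 225, 225, 225, 225, 224]
200 [192, 192, 189, 189, 187, 186, 189, 195, 198, 198, 199, 199, 198, 195, 181, 155, 164, 213, 226, 227, 227, 228, 227, 228, 227]
265 [180, 179, 180, 180, 179, 179, 180, 190, 197, 199, 199, 198, 198, 199, 191, 166, 156, 188, 222, 230, 229, 229, 229, 229, 229]
350 [184, 181, 180, 178, 179, 180, 181, 186, 194, 199, 199, 198, 199, 199, 198, 188, 158, 160, 201, 224, 228, 229, 229, 229, 229]
380 [191, 188, 188, 188, 195, 199, 201, 201, 202, 203, 196, 177, 153, 149, 176, 218, 226, 227, 228, 228, 228, 228, 228, 227, 228]
400 [191, 189, 188, 189, 192, 200, 200, 201, 202, 202, 199, 185, 158, 153, 182, 219, 227, 227, 228, 227, 227, 227, 228, 228, 228]
440 [116, 116, 116, 125, 159, 188, 199, 199, 200, 202, 198, 183, 157, 146, 165, 213, 227, 228, 227, 227, 227, 227, 227, 228, 228]
```

```bash
python3 -m jog '{"delta_pos":[[0,0.6,0],[0,0.6,-1],[0,0,-1.5],[0,0,-1.5],[0,0,-1.5],[0,0,-1.5],[0,0,-1],[0,0,0],[0,0,0]],"rot":[[0,0,0],[0,0,0],[0,0,0],[0,0,0],[0,0,0],[0,0,0],[0,0,0],[0,0,0],[0,0,0]],"grip":[0,0,0,0,0,0,0,0,0]}'
python3 -m jog '{"delta_pos":[[0,0,-1],[0,0,-1],[0,0,-1],[0,0,-1],[0,0,-1],[0,0,0],[0,0,0]],"rot":[[0,0,0],[0,0,0],[0,0,0],[0,0,0],[0,0,0],[0,0,0],[0,0,0]],"grip":[0,0,0,0,0,0,0]}'
```

```text
time_s: 11.33
tcp_pos: [0.5592, -0.0961, 0.2083]
ee_rot: [[0.999, 0.043, -0.0], [0.043, -0.999, 0.0], [-0.0, -0.0, -1.0]]
wrist_force: [0.7, -1.8, -6.2]
gripper_width: 0.127
time_s: 11.92
tcp_pos: [0.5592, -0.0961, 0.2033]
ee_rot: [[0.999, 0.043, -0.0], [0.043, -0.999, 0.0], [-0.0, -0.0, -1.0]]
wrist_force: [-0.3, -2.4, -5.9]
gripper_width: 0.13
```

```bash
python3 -m jog '{"delta_pos":[[0,0,-1],[0,0,-1],[0,0,-1],[0,0,-1],[0,0,-1],[0,0,0],[0,0,0]],"rot":[[0,0,0],[0,0,0],[0,0,0],[0,0,0],[0,0,0],[0,0,0],[0,0,0]],"grip":[0,0,0,0,0,0,0]}'
python3 -m jog '{"delta_pos":[[0,0,-1],[0,0,-1],[0,0,-1],[0,0,-1],[0,0,-1],[0,0,0],[0,0,0]],"rot":[[0,0,0],[0,0,0],[0,0,0],[0,0,0],[0,0,0],[0,0,0],[0,0,0]],"grip":[0,0,0,0,0,0,0]}'
```

```text
time_s: 12.5
tcp_pos: [0.5592, -0.0961, 0.1983]
ee_rot: [[0.999, 0.043, -0.0], [0.043, -0.999, 0.0], [-0.0, -0.0, -1.0]]
wrist_force: [1.2, -3.1, -5.5]
gripper_width: 0.134
time_s: 13.08
tcp_pos: [0.5593, -0.0961, 0.1934]
ee_rot: [[0.999, 0.043, -0.0], [0.043, -0.999, 0.0], [-0.0, -0.0, -1.0]]
wrist_force: [0.9, -2.7, -6.3]
gripper_width: 0.128
```

```bash
python3 -m jog '{"delta_pos":[[0,0,-1],[0,0,-1],[0,0,-1],[0,0,-1],[0,0,0],[0,0,0]],"rot":[[0,0,0],[0,0,0],[0,0,0],[0,0,0],[0,0,0],[0,0,0]],"grip":[0,0,0,0,0,0]}'
python3 -m jog '{"delta_pos":[[0,0,-1],[0,0,-1],[0,0,-1],[0,0,-1],[0,0,0],[0,0,0]],"rot":[[0,0,0],[0,0,0],[0,0,0],[0,0,0],[0,0,0],[0,0,0]],"grip":[0,0,0,0,0,0]}'
```

```text
time_s: 13.58
tcp_pos: [0.5593, -0.0961, 0.1894]
ee_rot: [[0.999, 0.043, -0.0], [0.043, -0.999, 0.0], [-0.0, -0.0, -1.0]]
wrist_force: [0.9, -2.3, -5.2]
gripper_width: 0.133
time_s: 14.08
tcp_pos: [0.5593, -0.0961, 0.1854]
ee_rot: [[0.999, 0.043, -0.0], [0.043, -0.999, 0.0], [-0.0, -0.0, -1.0]]
wrist_force: [1.2, -2.5, -5.9]
gripper_width: 0.135
```

```bash
python3 -m jog '{"delta_pos":[[0,0,-0.8],[0,0,-0.8],[0,0,-0.8],[0,0,0],[0,0,0]],"rot":[[0,0,0],[0,0,0],[0,0,0],[0,0,0],[0,0,0]],"grip":[0,0,0,0,0]}'
python3 -m jog '{"delta_pos":[[0,0,-0.5],[0,0,-0.5],[0,0,0],[0,0,0]],"rot":[[0,0,0],[0,0,0],[0,0,0],[0,0,0]],"grip":[0,0,0,0]}'
python3 -c "
from h import *
s=r.sense();print(np.round(s['tcp_pos'],4),np.round(s['wrist_force'],2),np.round(s['moment'],3))"
```

```text
time_s: 14.5
tcp_pos: [0.5593, -0.0962, 0.183]
ee_rot: [[0.999, 0.043, -0.0], [0.043, -0.999, 0.0], [0.0, -0.0, -1.0]]
wrist_force: [1.8, -3.3, -5.7]
gripper_width: 0.13
time_s: 14.83
tcp_pos: [0.5593, -0.0962, 0.1821]
ee_rot: [[0.999, 0.043, 0.0], [0.043, -0.999, 0.0], [0.0, -0.0, -1.0]]
wrist_force: [0.4, -2.6, -5.3]
gripper_width: 0.138
[ 0.5593 -0.0962  0.1821] [ 0.37 -2.56 -5.33] [-0.942 -0.157 -0.113]
```

```bash
python3 -m jog '{"delta_pos":[[0,0,-0.4],[0,0,-0.4],[0,0,0],[0,0,0]],"rot":[[0,0,0],[0,0,0],[0,0,0],[0,0,0]],"grip":[0,0,0,0]}'
python3 -m jog '{"delta_pos":[[0,0,-0.4],[0,0,-0.4],[0,0,0],[0,0,0]],"rot":[[0,0,0],[0,0,0],[0,0,0],[0,0,0]],"grip":[0,0,0,0]}'
python3 -c "
from h import *
s=r.sense();print(np.round(s['tcp_pos'],4),np.round(s['wrist_force'],2),np.round(s['moment'],3))"
```

```text
time_s: 15.17
tcp_pos: [0.5592, -0.0962, 0.1814]
ee_rot: [[0.999, 0.043, -0.0], [0.043, -0.999, 0.0], [-0.0, -0.0, -1.0]]
wrist_force: [-0.1, -2.4, -3.8]
gripper_width: 0.136
time_s: 15.5
tcp_pos: [0.5594, -0.0963, 0.1809]
ee_rot: [[0.999, 0.043, 0.001], [0.043, -0.999, -0.0], [0.001, 0.0, -1.0]]
wrist_force: [-1.0, -2.5, -1.9]
gripper_width: 0.128
[ 0.5594 -0.0963  0.1809] [-0.99 -2.52 -1.87] [-0.861  0.23  -0.053]
```

```bash
python3 -m jog '{"delta_pos":[[0,0,-0.4],[0,0,-0.4],[0,0,0],[0,0,0]],"rot":[[0,0,0],[0,0,0],[0,0,0],[0,0,0]],"grip":[0,0,0,0]}'
python3 - <<'E'
from h import *
c=cap('wrist'); a=c['frame'][...,::-1]; d=cap('scene')['frame'][...,::-1]
im=np.zeros((600,800,3),np.uint8); im[:340,:800]=cv2.resize(a[100:270,80:480],None,fx=2,fy=2,interpolation=cv2.INTER_NEAREST)
im[350:590,:450]=cv2.resize(d[200:280,160:310],None,fx=3,fy=3)
cv2.imwrite('pics/c5.png',im)
s=r.sense();print(np.round(s['tcp_pos'],4),np.round(s['wrist_force'],2),np.round(s['moment'],3))
E
```

```text
time_s: 15.83
tcp_pos: [0.5595, -0.0963, 0.1806]
ee_rot: [[0.999, 0.043, 0.001], [0.043, -0.999, -0.0], [0.001, 0.0, -1.0]]
wrist_force: [-3.1, -2.7, 3.8]
gripper_width: 0.128
[ 0.5595 -0.0963  0.1806] [-3.16 -2.54  5.23] [-0.725  0.703 -0.06 ]
```

View pics/c5.png

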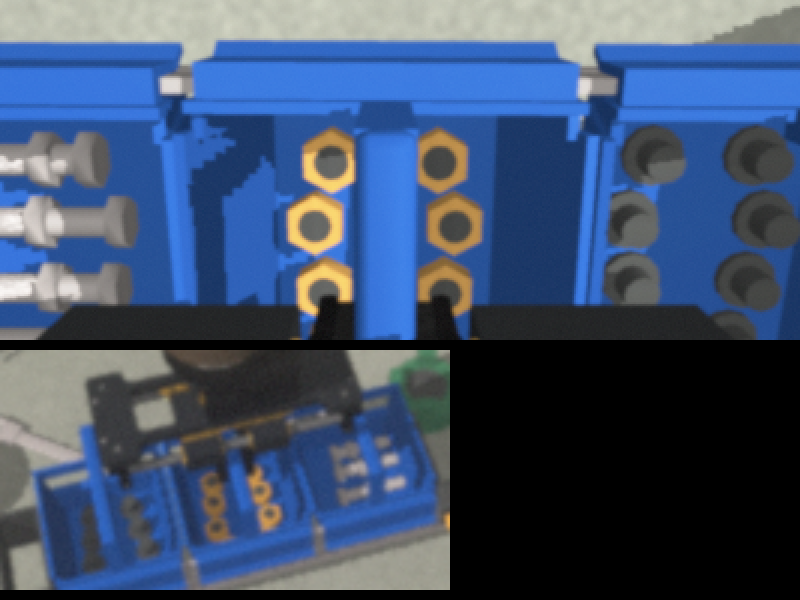

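c5: the lip is level with its neighbours' lips, with slivers of rail visible at each end at (175,83) and (597,85), and Fz shows it resting on the rail at home height. I'll ease the residual force, then release.

```bash
python3 -m jog '{"delta_pos":[[-0.3,0,0.3],[0,0,0],[0,0,0]],"rot":[[0,0,0],[0,0,0],[0,0,0]],"grip":[0,0,0]}'
python3 -m jog '{"delta_pos":[[0,0,0],[0,0,0],[0,0,0],[0,0,0],[0,0,0]],"rot":[[0,0,0],[0,0,0],[0,0,0],[0,0,0],[0,0,0]],"grip":[20,25,30,40,40]}'
python3 -c "
from h import *
s=r.sense();print(np.round(s['tcp_pos'],4),np.round(s['wrist_force'],2),np.round(s['moment'],3),s['gripper_width'])"
```

```text
time_s: 16.18
tcp_pos: [0.5595, -0.0963, 0.1806]
ee_rot: [[0.999, 0.043, 0.001], [0.043, -0.999, -0.0], [0.001, 0.0, -1.0]]
wrist_force: [-1.5, -4.2, 4.3]
gripper_width: 0.139
time_s: 16.6
tcp_pos: [0.5591, -0.0959, 0.1796]
ee_rot: [[0.999, 0.043, -0.0], [0.043, -0.999, 0.0], [-0.0, -0.0, -1.0]]
wrist_force: [0.4, -0.8, 0.2]
gripper_width: 0.354
[ 0.5591 -0.0959  0.1796] [ 0.38 -0.75  0.21] [-0.061 -0.029 -0.002] 0.35401653402370664
```

Forces are back to zero, so the fingers are clear. Rising straight up, then retreating to look.

```bash
python3 -m jog '{"delta_pos":[[0,0,4],[0,0,10],[0,0,20],[0,0,30],[0,0,30],[0,0,30],[-20,0,6],[-30,0,0],[-30,0,0],[-10,0,0]],"rot":[[0,0,0],[0,0,0],[0,0,0],[0,0,0],[0,0,0],[0,0,0],[0,0,0],[0,0,0],[0,0,0],[0,0,0]],"grip":[40,40,40,40,40,40,40,40,40,40]}'
python3 -m jog '{"delta_pos":[[0,0,0],[0,0,0],[0,0,0],[0,0,0],[0,0,0],[0,0,0]],"rot":[[0,0,0],[0,0,0],[0,0,0],[0,0,0],[0,0,0],[0,0,0]],"grip":[40,40,40,40,40,40]}'
python3 - <<'E'
from h import *
c=cap('wrist'); a=c['frame'][...,::-1]; d=cap('scene')['frame'][...,::-1]; t=cap('top')['frame'][...,::-1]
im=np.zeros((600,800,3),np.uint8); im[:315,:420]=cv2.resize(a,(420,315))
im[:300,425:800]=cv2.resize(d[190:290,150:275+0],(375,300))
im[320:600,:800]=cv2.resize(t[135:205,240:440],(800,280))
cv2.imwrite('pics/c6.png',im)
E
```

```text
time_s: 17.43
tcp_pos: [0.4658, -0.0963, 0.3116]
ee_rot: [[0.999, 0.043, 0.001], [0.043, -0.999, 0.001], [0.001, -0.001, -1.0]]
wrist_force: [-0.3, 0.0, -0.2]
gripper_width: 0.398
time_s: 17.93
tcp_pos: [0.4696, -0.0962, 0.3096]
ee_rot: [[0.999, 0.043, -0.001], [0.043, -0.999, -0.0], [-0.001, 0.0, -1.0]]
wrist_force: [0.4, 0.0, 0.1]
gripper_width: 0.398
```

View pics/c6.png

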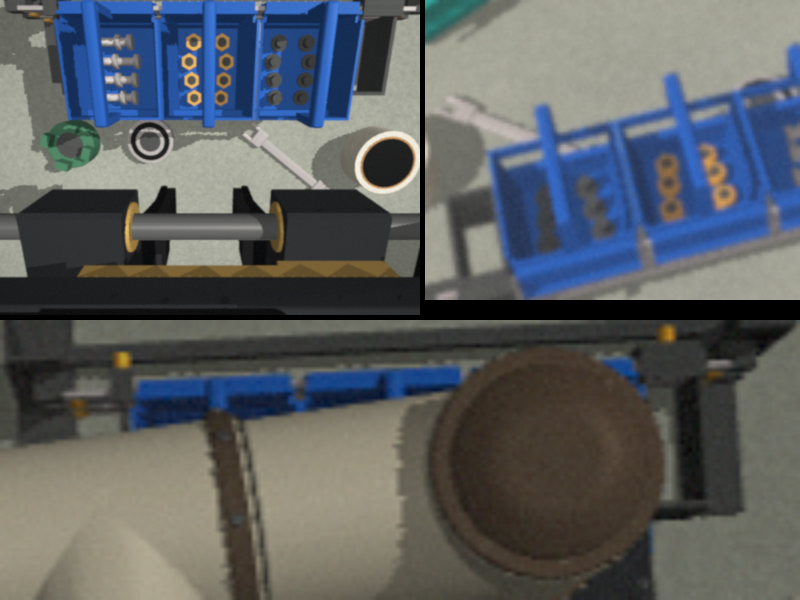

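c6: all three totes hang in line on the rail, with lips and fronts level. The other objects are in place and the arm is clear.

```bash
python3 -c "
from station import finish_job
print(finish_job())"
```

```text
the job is handed in; nothing more can be done
None
```

The blue tote is hanging on the rail between its two neighbours, and I handed the job in at about 18 s on the robot clock.

**What I did:** I gripped the tote by its carry bow and lined its hook lip up with the rail using the wrist camera. Then I lowered it into the gap. The left neighbour was the one with room to its stop, so I eased that one aside. The side force stayed around 2–3 N, with one 4.2 N reading just before release. The hook lip passed over the rail with no force spike. The tote then seated at the expected height, about 1 mm lower than calculated, and I pressed it home with about 11 N before letting go.

**Last checks:**
- **Forces:** they returned to about zero when the fingers opened.
- **Pictures:** the last wrist and scene views show all three totes hooked on and level. The nearby loose parts (coupling, bearing, spanner) are in place.
- **Not fully checked:** the arm hid most of the rack in the last top view, and the hub, tape roll and tin were not checked afterwards.
- **Disagreement:** the top camera placed the tote about 4 mm off from the wrist camera before I gripped it. I went by the wrist camera, and the grasp and fit bore that out.

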